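# Put the loose tools back into the foam tray

### The job

The job is finished: put the four loose tools, three combination spanners and a screwdriver, back into the foam-lined tool tray, each lying fully home on the floor of the recess that is cut to its own outline. A spanner may lie either way round; the screwdriver's handle goes into the wide part of its recess. Leave the tape measure and the sanding block where they are.

Things in the scene. Friction and masses are not known exactly. Their poses are not given: they have to be found in the camera images.
- spanner_small: the smallest of three plain steel combination spanners, lying flat on the bench: 147 mm long (its y), heads 22 mm wide (its x), 7 mm thick (its z). Origin: middle of its length, on its underside; open end at +y, ring end at -y. Shank 8 mm wide, 6 mm thick: grip it across x at the middle
- spanner_medium: the middle one of the three spanners: 183 mm long (y), heads 28 mm wide (x), 9 mm thick (z). Origin: middle of its length, on its underside; open end at +y. Shank 10 mm wide, 7 mm thick
- spanner_large: the largest of the three spanners: 225 mm long (y), heads 37 mm wide (x), 11 mm thick (z). Origin: middle of its length, on its underside; open end at +y. Shank 12 mm wide, 9 mm thick
- screwdriver: screwdriver, 236 mm long (y), lying on the bench. Origin: middle of its length, at the level of what it lies on. Handle from y = +18 to +118 mm, up to 33 mm wide (x) and 34 mm high (z): heaviest, and best gripped across x, at y = +60 mm. Blade 6 mm thick from y = +18 to -118 mm, sloping down to its tip
- recess_small: fixed foam module for the smallest spanner; four modules in any order fill a grey steel tray (342 x 274 mm, rim 22 mm high). Each is 82 mm wide (x), 268 long (y), dark foam up to z = 22 mm, outline cut down to a yellow floor at z = 5 mm (7 above bench). Origin: middle of underside. Recess: dogbone 163 long, 36 wide at its ends, 22 between. Finger groove to the floor, y = -25 to 25 mm
- recess_medium: foam module as for recess_small, here for the middle spanner: dogbone 199 mm long, 42 wide at its ends, 24 between. A tool that is home has its origin 5 mm above the module's origin and its y axis along the module's y; play about 8 mm at each end, 7 mm at each side. Finger groove across the module, open to the floor, y = -25 to +25 mm. Origin: middle of the underside
- recess_large: foam module as for recess_small, here for the largest spanner: dogbone 241 mm long, 51 wide at its ends, 26 between. Finger groove across the module, y = -25 to +25 mm. Origin: middle of the underside; y along the recess
- recess_driver: foam module as for recess_small, here for the screwdriver: 49 mm wide from y = +6 to +126 mm for the handle, 23 mm wide from y = +6 to -126 mm for the blade, so the screwdriver fits only with its own +y (handle) along the module's +y. Finger groove across the module, y = +33 to +87 mm. Origin: middle of the underside
- tape_measure: bystander: yellow and black pocket tape measure standing on the bench nearer the robot, 37 x 118 mm, 64 mm high; not to be moved. Origin: middle of its underside
- sanding_block: bystander: brown sanding block on the bench to the right of the tools, 63 x 110 mm, 32 mm high; not to be moved. Origin: middle of its underside

How it is judged:
By the outcome, as a careful person would: the job done as asked, in the order asked, and still so for the second after the job is handed in, with the robot touching nothing.
It also fails if it takes over 106 s, if anything falls off the work surface, if the arm or the gripper's body presses on something with over 40 N, if the wrist force passes 120 N, or if a joint passes its speed limit or range.

### The arm

A 6-joint arm with a two-finger parallel gripper is mounted at the origin on a cart in front of the work surface, level with it; the furniture and walls round the work are solid. World frame = base frame: x ahead of the robot, y to its left, z up, the work surface at z = 0. Lengths are in m, angles in degrees, forces in N, time in s.
With the tool pointing down it reaches from about 0.4 to 0.825 m from the base axis. Payload 7 kg.
Tool frame: the origin (TCP) lies midway between the tips of the shut fingers; the grasp point (between the pads) lies 19 mm behind it; z points along the fingers, y is the line along which they close (so a half turn about z gives the same grasp; the last joint's range is limited). The gripper opens to 88 mm and grips with 3 to 60 N. Pads are 19 mm wide; open, the fingers measure 130 mm over their backs; the gripper's body (78 mm by 193 mm) begins 47 mm behind the grasp point.
Start: joints at [86.694, 20.546, 0.682, 0, -70.136, -16.507], TCP at [0.229, 0.635, 0.227] pointing down, gripper open.
Joint ranges: [-176.03, 176.03], [-82.01, 121.73], [-58.28, 71.71], [-173.87, 95.51], [-174.79, -0.11], [-173.66, 173.66]. Speed limits (degrees/s): [136.94, 136.94, 172.46, 180, 180, 180].

### API

Orientations are given as [roll, pitch, yaw] about the fixed x, y, z axes, in that order (R = Rz(yaw) Ry(pitch) Rx(roll)).
In Python, from plant import ctrl gives the robot as it stands. The module is installed in compiled form; this text tells all that it offers.
- The arm moves only by the tool play_rows, never from a script. Its argument "commands" is a list that holds one entry, the list of rows, each a list of 7 numbers: the turn, a rotation vector about the tool's x, y, z in rad, then the shift along the tool's x, y, z in cm, then the finger opening in cm, from 0 to 8.76. In form: [[[ax, ay, az, x, y, z, grip], ...]]. A call has 1 to 8 rows; each row is the pose to reach, as a shift and turn from the pose commanded when the call began, along the tool's axes at that moment; what a row does not reach only later rows make up. A row lasts 1/12 s, in which the tool goes at most 41.7 mm and 7.16 degrees, less where a joint would pass 70% of its speed; a pose out of reach is approached as far as the arm can. A call with a gripper value outside its range is refused whole. The fingers move at their own pace and stop on an object; the grip force is fixed at half the most. Time passes only in rows, so rows that repeat a pose let the fingers close. It gives the time, the measured TCP pose, the force, the opening and the grip force at its end, in the units of the state.
- ctrl.get_obs(): the state, without advancing time (a new reading comes with each control period).
- ctrl.snapshot(name): name is "scene" or "top" or "wrist"; returns a dict with "color" (400x640x3 uint8, red, green, blue), "camera_matrix" (3x3 intrinsics, pixels), "origin" and "rotation" of the camera in the world; the wrist camera has in their place "hand_eye" (4x4, takes a point from camera to tool coordinates, whose origin is the TCP and whose axes are the flange's). Camera axes: x right, y down, z forward; pixel columns grow to the right and rows downward; lengths in m; the calibration is good to about 2 mm. A picture is of the moment at which its call begins: read the wrist's pose just before it. There is no depth.
- ctrl.close_job(): hands the job in; it is judged then, once.
Trained networks look in a picture, given as the dict that the camera call returned (one of the last four; its "shot" number tells which), for a name from the list of things; names that differ only in an ending like _2 or _b are one class to them, and where a whole thing is asked for, a point or a joint stands for the part that bears it (a point fixed in the world has none). Each returns a list of dicts, best first, with "conf" (0 to 1); they miss things now and then, are a little off and sometimes report something else, mostly with a low value. They report only what shows in the picture. A call takes as long as a camera call.
- ctrl.find_in(picture, name): "bbox" ([left, top, width, height] in pixels, round what is visible of it).
The state is a dict: "clock": time; "joint_pos": joint angles; "qvel": joint speeds; "tau": joint torques, N m; "tool_pos": TCP position; "orientation": TCP orientation; "force": force on the tool from outside, world axes, zero at the start; "moment": the same for the moment, N m; "opening": finger opening in m; "gripper_force": force on a finger pad.
Only numpy, scipy, OpenCV 4.12 (cv2) and the standard library are available. Lean on these libraries where they do the work, as an engineer would, in place of code of your own. Each camera call takes 0.05 s, during which the arm holds its last target. There are 200 camera calls.

## Working session

There is one attempt and no reset: what is moved stays moved. The work goes in short steps, Python scripts to look and compute and a tool call to move; the robot and the scene stay as the last step left them, time stands still between calls to the robot, and variables do not carry over. Pictures are saved under pics/ and viewed, at most 16 in all, crops included, and the job is handed in when it is done.

Besides the shell and the picture viewer there is one more tool, called after ">>>" as a command line: name --argument value ..., lists and objects as JSON in quotes. play_rows: Moves the arm, as the interface text tells. Its arguments: {"type":"object","properties":{"commands":{"type":"array","items":{"type":"array","items":{"type":"array","items":{"type":"number"}}}}},"required":["commands"]}

```bash
mkdir -p pics
python3 - <<'E'
from plant import ctrl
import cv2
o=ctrl.get_obs();print(o)
for n in("scene","top"):
    p=ctrl.snapshot(n);cv2.imwrite(f"pics/{n}0.png",p["color"][:,:,::-1])
    print(n,p["camera_matrix"],p["origin"],p["rotation"])
    for k in "spanner_small spanner_medium spanner_large screwdriver recess_small recess_medium recess_large recess_driver tape_measure sanding_block".split():
        print(k,[(d["bbox"],round(d["conf"],2)) for d in ctrl.find_in(p,k)[:3]])
E
```

```text
{'clock': 0.0, 'joint_pos': array([ 8.66940001e+01,  2.05919085e+01,  6.32212226e-01, -2.14441566e-02,
       -7.01367125e+01, -1.65071624e+01]), 'qvel': array([0.04680545, 0.01515547, 0.02351162, 0.03962764, 0.03843175,
       0.00031597]), 'tau': array([ 3.70825786e-03, -5.82717776e+01,  2.93049842e+01,  6.99722797e+00,
        6.87510154e-03, -1.50496826e-04]), 'tool_pos': array([0.22864109, 0.63455135, 0.22560133]), 'orientation': array([ 1.79901837e+02, -8.06813333e-03, -1.98204586e+01]), 'force': array([-0.01043045, -0.01724135,  0.3021406 ]), 'moment': array([0.03139048, 0.01994506, 0.02778869]), 'gripper_force': 0.0, 'opening': 0.0874881523197801}
scene [[431.10845888   0.         326.91725684]
 [  0.         431.10845888 202.95307335]
 [  0.           0.           1.        ]] [0.53224228 0.5552658  0.97788866] [-145.45252586   -0.91192028 -179.17076844]
spanner_small [([275.7, 192.7, 55.2, 15.1], 0.6), ([363.8, 187.1, 24.6, 34.8], 0.54)]
spanner_medium []
spanner_large [([267.6, 149.8, 75.1, 16.2], 0.62), ([242.6, 276.5, 53.6, 123.5], 0.59)]
screwdriver [([288.0, 168.3, 54.
[... 525 characters left out ...]
     436.1941582  195.13925958]
 [  0.           0.           1.        ]] [ 0.37786424 -0.06997842  1.07182048] [-172.59778263   -1.61911108  -90.30734234]
spanner_small [([342.3, 187.3, -0.2, 3.1], 0.73)]
spanner_medium [([302.8, 123.1, 9.4, 68.3], 0.73)]
spanner_large [([393.4, 123.1, 14.8, 87.9], 0.78), ([433.3, 147.8, 30.5, 45.9], 0.16)]
screwdriver [([366.6, 153.2, 10.7, 54.9], 0.97)]
recess_small [([129.3, 146.0, 116.5, 55.1], 0.58)]
recess_medium [([121.4, 115.3, 119.0, 52.2], 0.83)]
recess_large [([135.8, 182.8, 120.6, 52.3], 0.88)]
recess_driver [([142.7, 216.1, 119.4, 57.5], 0.73)]
tape_measure [([305.1, 235.4, 48.1, 23.1], 0.67)]
sanding_block [([431.2, 146.8, 33.2, 48.2], 0.95)]
```

Run:
```python
import cv2
a=cv2.imread("pics/top0.png");cv2.imwrite("pics/topc.png",cv2.resize(a[90:290,100:480],None,fx=2.1,fy=2.1,interpolation=cv2.INTER_CUBIC))
a=cv2.imread("pics/scene0.png");cv2.imwrite("pics/scc.png",cv2.resize(a[100:400,200:460],None,fx=2,fy=2,interpolation=cv2.INTER_CUBIC))
```

```text
(no output)
```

View pics/topc.png

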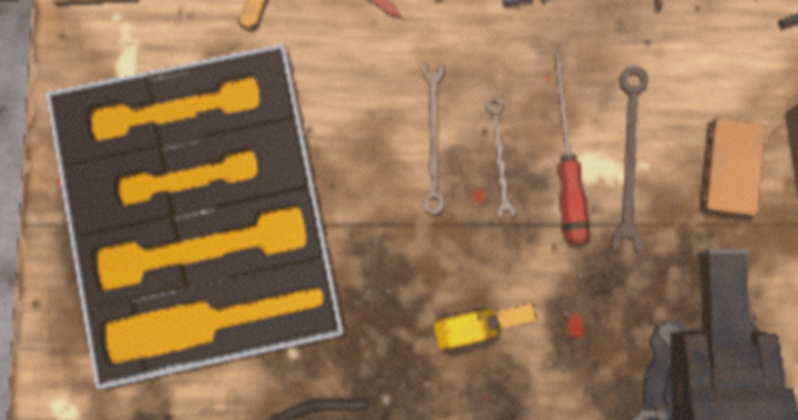

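View pics/scc.png

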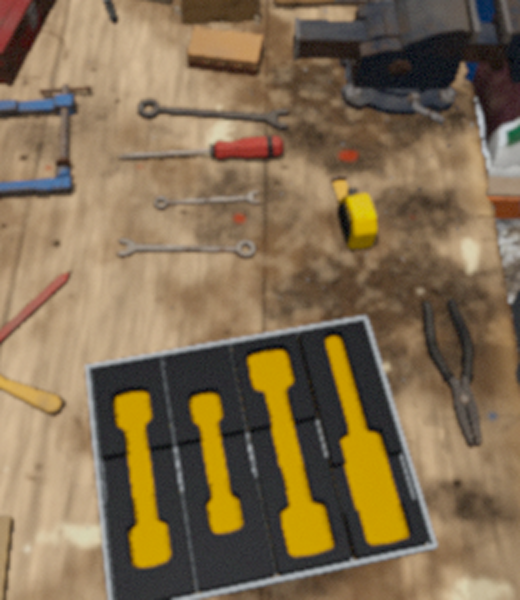

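The top view shows the tray at the left, with the recesses from top to bottom being medium, small, large and driver. The tools stand to its right: medium (crop 433,140), small (500,157), driver (570,150) and large (630,158). The scene view agrees.

```bash
cat > h.py <<'E'
import numpy as np, cv2
from scipy.spatial.transform import Rotation as Ro
from plant import ctrl
def cam(p,o=None):
    K=np.array(p["camera_matrix"])
    if "hand_eye" in p:
        T=np.eye(4);T[:3,:3]=Ro.from_euler("xyz",o["orientation"],degrees=True).as_matrix();T[:3,3]=o["tool_pos"]
        T=T@np.array(p["hand_eye"]);return K,T[:3,:3],T[:3,3]
    R=np.array(p["rotation"]);R=R if R.shape==(3,3) else Ro.from_euler("xyz",R,degrees=True).as_matrix()
    return K,R,np.array(p["origin"])
def ray(c,uv):
    K,R,t=c;d=R@np.linalg.solve(K,[uv[0],uv[1],1]);return t,d/np.linalg.norm(d)
def onz(c,uv,z):
    t,d=ray(c,uv);return t+d*(z-t[2])/d[2]
def tri(rs):
    A=sum(np.eye(3)-np.outer(d,d) for t,d in rs);b=sum((np.eye(3)-np.outer(d,d))@t for t,d in rs)
    return np.linalg.solve(A,b)
def proj(c,X):
    K,R,t=c;q=K@(R.T@(np.array(X)-t));return q[:2]/q[2]
def yellow(p):
    h=cv2.cvtColor(p["color"],cv2.COLOR_RGB2HSV);m=cv2.inRange(h,(15,140,90),(30,255,255))
    cs=cv2.findContours(m,cv2.RETR_EXTERNAL,cv2.CHAIN_APPROX_NONE)[0]
    return [c for c in cs if cv2.contourArea(c)>300]
E
python3 - <<'E'
from h import *
np.set_printoptions(precision=4,suppress=True)
pt=ctrl.snapshot("top");ps=ctrl.snapshot("scene");ct,cs=cam(pt),cam(ps)
T=lambda u,v:(u/2.1+100,v/2.1+90)
S=lambda u,v:(u/2+200,v/2+100)
pts={"med open":((433,73),(125,247)),"med ring":((433,203),(245,248)),"sm ring":((494,104),(161,203)),"sm open":((506,210),(253,198)),
"drv tip":((558,55),(120,156)),"drv end":((576,238),(283,147)),"lg ring":((633,80),(148,108)),"lg open":((627,240),(280,119)),"tape":((467,330),(362,222)),"block":((737,165),(225,50)),
"vise jaw":((725,252),(297,38)),
"tray TL":((50,94),(108,600)),"tray TR":((286,46),(88,367)),"tray BR":((341,332),(368,318)),"tray BL":((98,386),(435,546))}
for k,(a,b) in pts.items(): print(k,tri([ray(ct,T(*a)),ray(cs,S(*b))]), onz(ct,T(*a),.005))
for n,p,c in(("top",pt,ct),("scene",ps,cs)):
  for q in yellow(p):
    w=np.array([onz(c,x,.007)[:2] for x in q[:,0]]);r=cv2.minAreaRect((w*1000).astype(np.float32))
    print(n,q[:,0].mean(0),r)
E
```

```text
med open [ 0.6967 -0.0478 -0.0004] [ 0.695  -0.0479  0.005 ]
med ring [ 0.5375 -0.0479  0.0033] [ 0.5375 -0.048   0.005 ]
sm ring [ 0.6563 -0.1205  0.0001] [ 0.6571 -0.1207  0.005 ]
sm open [ 0.529  -0.1341 -0.0031] [ 0.5291 -0.1339  0.005 ]
drv tip [ 0.7188 -0.1989  0.0016] [ 0.7179 -0.1985  0.005 ]
drv end [ 0.4906 -0.2138  0.0131] [ 0.4958 -0.216   0.005 ]
lg ring [ 0.6868 -0.2887  0.0034] [ 0.6871 -0.2886  0.005 ]
lg open [ 0.4919 -0.2768 -0.0007] [ 0.4933 -0.2762  0.005 ]
tape [ 0.385  -0.0863  0.0153] [ 0.389  -0.0874  0.005 ]
block [ 0.5791 -0.4088  0.0074] [ 0.583  -0.4106  0.005 ]
vise jaw [ 0.4699 -0.3707  0.0731] [ 0.4788 -0.3919  0.005 ]
tray TL [0.6641 0.3917 0.0313] [0.6681 0.4038 0.005 ]
tray TR [0.7249 0.1277 0.0081] [0.7278 0.128  0.005 ]
tray BR [0.3845 0.0573 0.0146] [0.3875 0.0577 0.005 ]
tray BL [0.3273 0.3284 0.0144] [0.328  0.3316 0.005 ]
top [329.7578 244.0547] ((397.251953125, -106.47587585449219), (38.47669219970703, 117.84114837646484), 14.49327564239502)
top [199.2544 242.3509] ((404.14813232421875, 203.42550659179688), (52.70831298828125, 252.249618530273
[... 330 characters left out ...]
326171875), (41.2784538269043, 200.56764221191406), 12.467015266418457)
scene [307.3062 331.4375] ((566.2747192382812, 236.668212890625), (38.801666259765625, 163.7303466796875), 12.42740249633789)
scene [270.4433 339.6305] ((648.75390625, 254.83822631835938), (44.31149673461914, 201.060546875), 12.3636474609375)
scene [344.1564 326.5556] ((484.32110595703125, 219.16261291503906), (53.17180633544922, 243.57667541503906), 12.343110084533691)
scene [380.359  322.0897] ((402.2488708496094, 202.33258056640625), (52.89207077026367, 251.2537841796875), 11.893746376037598)
scene [377.7368 206.3368] ((384.7862243652344, -108.03817749023438), (49.42207336425781, 118.2183609008789), 9.423120498657227)
```

```bash
cat >> h.py <<'E'
def plan(*wps):
    """wps: (x,y,z,yaw); prints turn, shift cm, rows needed for each, in sequence from the measured pose"""
    o=ctrl.get_obs();p=np.array(o["tool_pos"]);R=Ro.from_euler("xyz",o["orientation"],degrees=True)
    print("now",round(o["clock"],2),p.round(4),o["orientation"].round(2),"open",round(o["opening"],4),"F",o["force"].round(1))
    for w in wps:
        q=np.array(w[:3]);Q=Ro.from_euler("xyz",[180,0,w[3]],degrees=True)
        s=R.inv().apply(q-p)*100;a=(R.inv()*Q).as_rotvec()
        print(w,"turn",a.round(3),"shift",s.round(2),"rows",round(max(np.linalg.norm(s)/4.17,np.degrees(np.linalg.norm(a))/7.16),1));p,R=q,Q
E
python3 -c "
from h import *
plan((.365,.435,.26,-19.8),(.5,.235,.3,-19.8),(.55,.07,.28,-10),(.6,-.1,.26,0),(.6,-.23,.26,0))"
```

```text
now 1.2 [0.2288 0.635  0.2265] [180.     0.   -19.81] open 0.0876 F [ 0.1 -0.3 -0.1]
(0.365, 0.435, 0.26, -19.8) turn [ 0.  0. -0.] shift [19.59 14.2  -3.35] rows 5.9
(0.5, 0.235, 0.3, -19.8) turn [0. 0. 0.] shift [19.48 14.24 -4.  ] rows 5.9
(0.55, 0.07, 0.28, -10) turn [-0.     0.    -0.171] shift [10.29 13.83  2.  ] rows 4.2
(0.6, -0.1, 0.26, 0) turn [ 0.     0.    -0.175] shift [ 7.88 15.87  2.  ] rows 4.3
(0.6, -0.23, 0.26, 0) turn [0. 0. 0.] shift [ 0. 13.  0.] rows 3.1
```

>>> play_rows --commands '[[[0,0,0,19.6,14.2,-3.4,5],[0,0,0,19.6,14.2,-3.4,5],[0,0,0,19.6,14.2,-3.4,5],[0,0,0,19.6,14.2,-3.4,5],[0,0,0,19.6,14.2,-3.4,5],[0,0,0,19.6,14.2,-3.4,5],[0,0,0,19.6,14.2,-3.4,5]]]'

```text
clock: 1.78
tool_pos: [0.3676, 0.4309, 0.2626]
orientation: [-179.9, -0.0, -20.0]
force: [-1.0, 1.3, 0.4]
opening: 0.0513
gripper_force: 0.0
```

>>> play_rows --commands '[[[0,0,0,19.5,14.2,-4,5],[0,0,0,19.5,14.2,-4,5],[0,0,0,19.5,14.2,-4,5],[0,0,0,19.5,14.2,-4,5],[0,0,0,19.5,14.2,-4,5],[0,0,0,19.5,14.2,-4,5],[0,0,0,19.5,14.2,-4,5],[0,0,0,19.5,14.2,-4,5]]]'

```text
clock: 2.45
tool_pos: [0.5014, 0.2337, 0.301]
orientation: [-180.0, -0.0, -20.0]
force: [0.0, 1.0, -0.6]
opening: 0.0497
gripper_force: 0.0
```

Run:
```python
from h import *
plan()
o=ctrl.get_obs();p=ctrl.snapshot("wrist");cv2.imwrite("pics/w1.png",p["color"][:,:,::-1]);c=cam(p,o)
print(c, p["hand_eye"])
for q in yellow(p):
    w=np.array([onz(c,x,.007)[:2] for x in q[:,0]]);print(q[:,0].mean(0),cv2.minAreaRect((w*1000).astype(np.float32)))
```

```text
now 2.45 [0.5014 0.2337 0.301 ] [-1.7996e+02 -2.0000e-02 -2.0020e+01] open 0.0497 F [ 0.   1.  -0.6]
(array([[335.14703901,   0.        , 319.16183403],
       [  0.        , 335.14703901, 198.78333805],
       [  0.        ,   0.        ,   1.        ]]), array([[-0.34399255, -0.90162192, -0.26219657],
       [-0.93897095,  0.32982155,  0.09773076],
       [-0.00163811,  0.27981362, -0.96005294]]), array([0.57216564, 0.207728  , 0.45880402])) [[-1.76027459e-03 -9.59943497e-01 -2.80188121e-01  7.54544053e-02]
 [ 9.99998052e-01 -1.43962910e-03 -1.35019488e-03  7.15868783e-05]
 [ 8.92743825e-04 -2.80189952e-01  9.59944162e-01 -1.57815581e-01]
 [ 0.00000000e+00  0.00000000e+00  0.00000000e+00  1.00000000e+00]]
[363.43678161 217.35057471] ((403.3945617675781, 203.53976440429688), (50.47418975830078, 253.85321044921875), 12.967123985290527)
[577.43867925 158.61320755] ((388.6704406738281, -89.70589447021484), (76.1426773071289, 75.52156066894531), 47.22283172607422)
[335.83905013 165.63060686] ((483.66375732421875, 220.75022888183594), (50.8437385559082, 244.63841247558594), 12.245587348937988)
[300.1026616  112.26996198] ((567.1494750976562, 238.8520050048828), (37.04167938232422, 165.72921752929688), 12.270586967468262)
[263.26865672  52.5761194 ] ((650.475341796875, 256.6365051269531), (40.390472412109375, 201.5850067138672), 12.271749496459961)
```

View pics/w1.png

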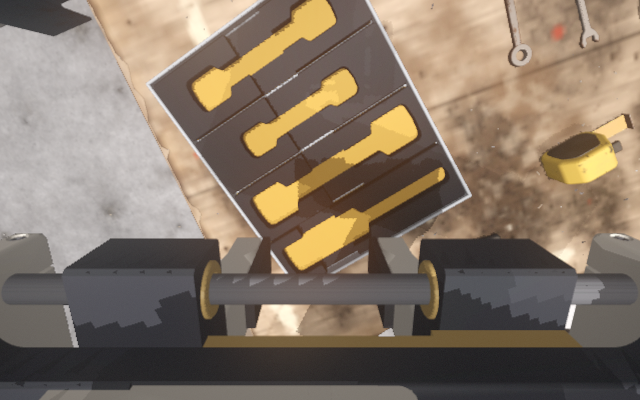

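The wrist view shows all four recesses (medium 263,53; small 300,112; large 336,166; driver 363,217). Their positions agree with the fixed views to 1–2 mm at floor height 7 mm. Next I'll look over the tools.

>>> play_rows --commands '[[[0,0,-0.17,10.3,13.7,2,4],[0,0,-0.17,10.3,13.7,2,4],[0,0,-0.17,10.3,13.7,2,4],[0,0,-0.17,10.3,13.7,2,4],[0,0,-0.17,10.3,13.7,2,4],[0,0,-0.17,10.3,13.7,2,4]]]'

```text
clock: 3.0
tool_pos: [0.5508, 0.0701, 0.2797]
orientation: [179.9, 0.1, -10.2]
force: [0.0, 0.9, 0.2]
opening: 0.0402
gripper_force: 0.0
```

>>> play_rows --commands '[[[0,0,-0.175,5.0,15.0,0,4],[0,0,-0.175,5.0,15.0,0,4],[0,0,-0.175,5.0,15.0,0,4],[0,0,-0.175,5.0,15.0,0,4],[0,0,-0.175,5.0,15.0,0,4],[0,0,-0.175,5.0,15.0,0,4]]]'

```text
clock: 3.5
tool_pos: [0.574, -0.085, 0.2802]
orientation: [-180.0, 0.0, -0.1]
force: [0.4, 1.3, -0.0]
opening: 0.04
gripper_force: 0.0
```

Run:
```python
from h import *
plan()
o=ctrl.get_obs();p=ctrl.snapshot("wrist");cv2.imwrite("pics/w2.png",p["color"][:,:,::-1])
np.savez("w2.npz",*cam(p,o))
```

```text
now 3.5 [ 0.574  -0.085   0.2802] [-1.7999e+02  3.0000e-02 -1.3000e-01] open 0.04 F [ 0.4  1.3 -0. ]
```

View pics/w2.png

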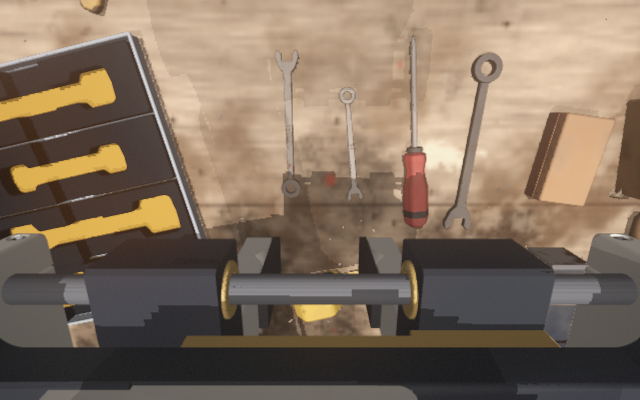

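The wrist view shows medium (287,52 to 291,198), small (347,87 to 355,199), driver (413,38 to 415,228) and large (488,53 to 458,227).

Run:
```python
from h import *
np.set_printoptions(precision=4,suppress=True)
z=np.load("w2.npz");c=[z[k] for k in z]
for n,a,b,za,zb in(("med",(287.5,51.5),(291,198),.007,.007),("small",(347.5,87),(355,199),.005,.005),("drv",(413,38),(415.5,228),.003,.017),("large",(488,53),(458,227),.008,.008)):
    A,B=onz(c,a,za),onz(c,b,zb);d=A-B
    print(n,"mid",((A+B)/2)[:2],"len",np.linalg.norm(d[:2]),"yaw",np.degrees(np.arctan2(d[1],d[0])),"far",A[:2],"near",B[:2])
plan((.617,-.048,.06,0),(.617,-.048,.0035,0))
```

```text
med mid [ 0.6154 -0.0469] len 0.18108791659078113 yaw -0.2682463295741964 far [ 0.7059 -0.0473] near [ 0.5249 -0.0465]
small mid [ 0.5941 -0.126 ] len 0.14373667788468816 yaw 5.150808957055776 far [ 0.6657 -0.1195] near [ 0.5226 -0.1324]
drv mid [ 0.6029 -0.2048] len 0.23603774386576362 yaw 4.160131369799409 far [ 0.7206 -0.1962] near [ 0.4852 -0.2134]
large mid [ 0.5931 -0.2796] len 0.2205009189683728 yaw -2.8232616135879915 far [ 0.7032 -0.285 ] near [ 0.4829 -0.2742]
now 3.55 [ 0.574  -0.084   0.2803] [-179.99    0.02   -0.05] open 0.0397 F [-0.2  0.3 -0.1]
(0.617, -0.048, 0.06, 0) turn [-0.     0.    -0.001] shift [ 4.31 -3.59 22.03] rows 5.5
(0.617, -0.048, 0.0035, 0) turn [0. 0. 0.] shift [ 0.   -0.    5.65] rows 1.4
```

>>> play_rows --commands '[[[0,0,0,4.2,-3.7,22.0,4],[0,0,0,4.2,-3.7,22.0,4],[0,0,0,4.2,-3.7,22.0,4],[0,0,0,4.2,-3.7,22.0,4],[0,0,0,4.2,-3.7,22.0,4],[0,0,0,4.2,-3.7,22.0,4],[0,0,0,4.2,-3.7,22.0,4],[0,0,0,4.2,-3.7,22.0,4]]]'

```text
clock: 4.22
tool_pos: [0.6156, -0.046, 0.06]
orientation: [180.0, 0.1, 0.1]
force: [1.5, -0.3, 0.4]
opening: 0.0401
gripper_force: 0.0
```

Run:
```python
from h import *
plan((.6155,-.0475,.003,0))
```

```text
now 4.22 [ 0.6156 -0.046   0.06  ] [1.7996e+02 1.2000e-01 1.2000e-01] open 0.0401 F [ 1.5 -0.3  0.4]
(0.6155, -0.0475, 0.003, 0) turn [0.001 0.002 0.002] shift [0.   0.14 5.7 ] rows 1.4
```

>>> play_rows --commands '[[[0,0,0,0,0.1,3.0,4],[0,0,0,0,0.1,5.0,4],[0,0,0,0,0.1,5.7,4],[0,0,0,0,0.1,5.7,0],[0,0,0,0,0.1,5.7,0],[0,0,0,0,0.1,5.7,0],[0,0,0,0,0.1,5.7,0],[0,0,0,0,0.1,5.7,0]]]'

```text
clock: 4.88
tool_pos: [0.6167, -0.0488, 0.005]
orientation: [-180.0, -0.1, -0.0]
force: [-0.2, 0.8, -0.1]
opening: 0.0122
gripper_force: 0.2
```

>>> play_rows --commands '[[[0,0,0,0,0,0,0],[0,0,0,0,0,-1.0,0],[0,0,0,0,0,-4.0,0],[0,0,0,0,0,-8.0,0],[0,0,0,0,0,-10.0,0],[0,0,0,0,0,-10.0,0]]]'

```text
clock: 5.38
tool_pos: [0.6191, -0.0488, 0.11]
orientation: [-180.0, -0.5, 0.0]
force: [1.4, 0.4, -0.5]
opening: 0.0074
gripper_force: 30.0
```

Run:
```python
from h import *
plan((.65,.10,.10,-40),(.6504,.2564,.08,-77.7),(.6504,.2564,.011,-77.7))
```

```text
now 5.38 [ 0.6191 -0.0488  0.11  ] [-179.96   -0.51    0.  ] open 0.0074 F [ 1.4  0.4 -0.5]
(0.65, 0.1, 0.1, -40) turn [-0.004 -0.008  0.698] shift [  3.08 -14.88   1.04] rows 5.6
(0.6504, 0.2564, 0.08, -77.7) turn [-0.    -0.     0.658] shift [-10.02 -12.01   2.  ] rows 5.3
(0.6504, 0.2564, 0.011, -77.7) turn [0. 0. 0.] shift [ 0.  -0.   6.9] rows 1.7
```

Run:
```python
from h import *
p=ctrl.snapshot("wrist");a=p["color"][:,:,::-1]
s=ctrl.snapshot("scene")["color"][:,:,::-1]
b=cv2.resize(s[130:290,200:460],(640,394))
cv2.imwrite("pics/w3.png",np.vstack([a,b])[:,:][:794]) if 0 else cv2.imwrite("pics/w3.png",cv2.resize(np.vstack([a,b]),(480,596)))
```

```text
(no output)
```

View pics/w3.png

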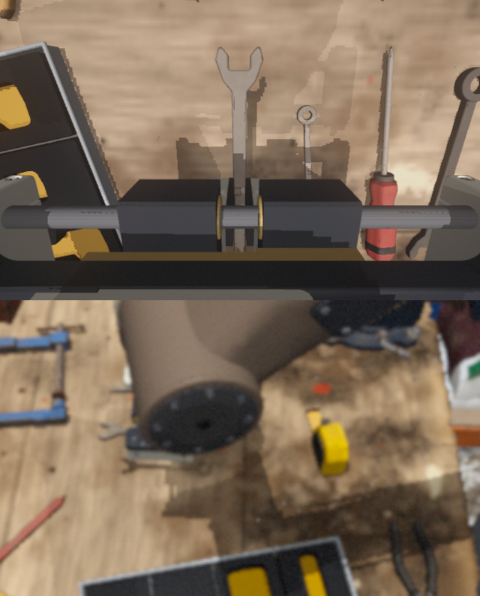

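The wrist view shows the medium spanner held flat and straight, with its open-end tips at about (240,48) in the 0.75-scaled picture.

Run:
```python
from h import *
o=ctrl.get_obs();p=ctrl.snapshot("wrist");c=cam(p,o)
for z in(.105,.112,.12):print(onz(c,(320,64),z)-o["tool_pos"])
plan((.65,.10,.10,-40),(.6504,.2564,.08,-77.7),(.6504,.2564,.011,-77.7))
```

```text
[ 0.09111658 -0.00035885 -0.00028814]
[ 0.09040646 -0.00035263  0.00671186]
[ 0.0895949  -0.00034553  0.01471186]
now 5.53 [ 0.6154 -0.049   0.1039] [-1.7997e+02 -0.0000e+00 -7.0000e-02] open 0.0071 F [-1.3  0.1 -0.7]
(0.65, 0.1, 0.1, -40) turn [-0.     0.     0.697] shift [  3.44 -14.9    0.4 ] rows 5.6
(0.6504, 0.2564, 0.08, -77.7) turn [-0.    -0.     0.658] shift [-10.02 -12.01   2.  ] rows 5.3
(0.6504, 0.2564, 0.011, -77.7) turn [0. 0. 0.] shift [ 0.  -0.   6.9] rows 1.7
```

>>> play_rows --commands '[[[0,0,0.7,3.1,-14.9,1.0,0],[0,0,0.7,3.1,-14.9,1.0,0],[0,0,0.7,3.1,-14.9,1.0,0],[0,0,0.7,3.1,-14.9,1.0,0],[0,0,0.7,3.1,-14.9,1.0,0],[0,0,0.7,3.1,-14.9,1.0,0],[0,0,0.7,3.1,-14.9,1.0,0]]]'

```text
clock: 6.12
tool_pos: [0.6458, 0.1004, 0.0916]
orientation: [179.8, 0.1, -40.3]
force: [-0.2, -0.0, -0.6]
opening: 0.0071
gripper_force: 30.0
```

>>> play_rows --commands '[[[0,0,0.658,-10.0,-12.0,2.0,0],[0,0,0.658,-10.0,-12.0,2.0,0],[0,0,0.658,-10.0,-12.0,2.0,0],[0,0,0.658,-10.0,-12.0,2.0,0],[0,0,0.658,-10.0,-12.0,2.0,0],[0,0,0.658,-10.0,-12.0,2.0,0],[0,0,0.658,-10.0,-12.0,2.0,0],[0,0,0.658,-10.0,-12.0,2.0,0]]]'

```text
clock: 6.78
tool_pos: [0.6475, 0.2556, 0.0726]
orientation: [179.9, -0.0, -77.7]
force: [0.1, -0.7, -1.4]
opening: 0.0074
gripper_force: 30.0
```

Run:
```python
from h import *
plan((.6504,.2564,.011,-77.7))
```

```text
now 6.78 [0.6475 0.2556 0.0726] [ 1.7991e+02 -4.0000e-02 -7.7670e+01] open 0.0074 F [ 0.1 -0.7 -1.4]
(0.6504, 0.2564, 0.011, -77.7) turn [ 0.002 -0.001  0.001] shift [-0.02 -0.31  6.16] rows 1.5
```

>>> play_rows --commands '[[[0,0,0,0,-0.3,2,0],[0,0,0,0,-0.3,3.5,0],[0,0,0,0,-0.3,4.5,0],[0,0,0,0,-0.3,5.2,0],[0,0,0,0,-0.3,5.7,0],[0,0,0,0,-0.3,6.0,0],[0,0,0,0,-0.3,6.0,0]]]'

```text
clock: 7.37
tool_pos: [0.6509, 0.2566, 0.0133]
orientation: [180.0, -0.0, -77.8]
force: [-0.5, -0.7, -1.9]
opening: 0.0069
gripper_force: 30.0
```

>>> play_rows --commands '[[[0,0,0,0,0,0,2.5],[0,0,0,0,0,0,2.5],[0,0,0,0,0,0,2.5],[0,0,0,0,0,-3,2.5],[0,0,0,0,0,-7,2.5],[0,0,0,0,0,-12,4],[0,0,0,0,0,-12,4]]]'

```text
clock: 7.95
tool_pos: [0.6546, 0.2585, 0.1426]
orientation: [-179.3, 0.1, -77.8]
force: [1.1, 0.7, 2.1]
opening: 0.0332
gripper_force: 0.0
```

Run:
```python
from h import *
p=ctrl.snapshot("wrist");cv2.imwrite("pics/w4.png",p["color"][:,:,::-1])
plan((.64,.06,.13,-37),(.594,-.126,.05,5.2),(.594,-.126,.003,5.2))
```

```text
now 8.0 [0.6542 0.2586 0.1417] [-179.37    0.18  -77.79] open 0.0365 F [0.  0.7 0.7]
(0.64, 0.06, 0.13, -37) turn [-0.012 -0.001 -0.712] shift [19.11  5.61  1.05] rows 5.7
(0.594, -0.126, 0.05, 5.2) turn [ 0.     0.    -0.737] shift [ 7.52 17.62  8.  ] rows 5.9
(0.594, -0.126, 0.003, 5.2) turn [0. 0. 0.] shift [-0.  -0.   4.7] rows 1.1
```

View pics/w4.png

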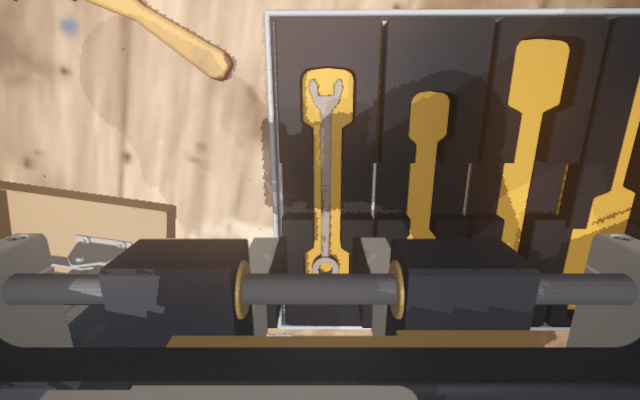

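The medium spanner lies home in its recess (open end 325,95; ring 325,267). The small one is next.

>>> play_rows --commands '[[[0,0,-0.712,19.1,5.2,0,4],[0,0,-0.712,19.1,5.2,0,4],[0,0,-0.712,19.1,5.2,0,4],[0,0,-0.712,19.1,5.2,0,4],[0,0,-0.712,19.1,5.2,0,4],[0,0,-0.712,19.1,5.2,0,4],[0,0,-0.712,19.1,5.2,0,4]]]'

```text
clock: 8.58
tool_pos: [0.6404, 0.0573, 0.1345]
orientation: [-179.9, -0.1, -37.0]
force: [-0.6, 0.1, 0.4]
opening: 0.0403
gripper_force: 0.0
```

>>> play_rows --commands '[[[0,0,-0.737,7.5,17.6,7.0,4],[0,0,-0.737,7.5,17.6,7.0,4],[0,0,-0.737,7.5,17.6,7.0,4],[0,0,-0.737,7.5,17.6,7.0,4],[0,0,-0.737,7.5,17.6,7.0,4],[0,0,-0.737,7.5,17.6,7.0,4],[0,0,-0.737,7.5,17.6,7.0,4],[0,0,-0.737,7.5,17.6,7.0,4]]]'

```text
clock: 9.25
tool_pos: [0.5949, -0.126, 0.064]
orientation: [180.0, -0.1, 4.9]
force: [0.9, -0.1, -0.3]
opening: 0.0399
gripper_force: 0.0
```

Run:
```python
from h import *
plan((.594,-.126,.003,5.2))
```

```text
now 9.25 [ 0.5949 -0.126   0.064 ] [ 1.7999e+02 -6.0000e-02  4.8600e+00] open 0.0399 F [ 0.9 -0.1 -0.3]
(0.594, -0.126, 0.003, 5.2) turn [ 0.    -0.001 -0.006] shift [-0.1  -0.01  6.1 ] rows 1.5
```

>>> play_rows --commands '[[[0,0,0,-0.1,0,3.0,3],[0,0,0,-0.1,0,5.0,2.5],[0,0,0,-0.1,0,6.1,2.5],[0,0,0,-0.1,0,6.1,0],[0,0,0,-0.1,0,6.1,0],[0,0,0,-0.1,0,6.1,0],[0,0,0,-0.1,0,6.1,0],[0,0,0,-0.1,0,6.1,0]]]'

```text
clock: 9.92
tool_pos: [0.5938, -0.1262, 0.0034]
orientation: [-180.0, -0.1, 5.1]
force: [0.3, 1.0, 0.5]
opening: 0.005
gripper_force: 30.0
```

>>> play_rows --commands '[[[0,0,0,0,0,0,0],[0,0,0,0,0,0,0],[0,0,0,0,0,-1.0,0],[0,0,0,0,0,-4.0,0],[0,0,0,0,0,-8.0,0],[0,0,0,0,0,-10.0,0],[0,0,0,0,0,-10.0,0]]]'

```text
clock: 10.5
tool_pos: [0.596, -0.127, 0.1088]
orientation: [179.9, -0.5, 5.2]
force: [0.1, -0.3, -0.9]
opening: 0.0051
gripper_force: 29.9
```

Run:
```python
from h import *
p=ctrl.snapshot("wrist");cv2.imwrite("pics/w5.png",p["color"][:,:,::-1])
plan((.61,.08,.10,-36),(.5672,.2384,.08,-77.7),(.5672,.2384,.011,-77.7))
o=ctrl.get_obs();np.savez("w5.npz",*cam(p,o))
```

```text
now 10.55 [ 0.5946 -0.1267  0.1062] [179.98  -0.31   5.16] open 0.0048 F [-0.6 -0.6 -2.1]
(0.61, 0.08, 0.1, -36) turn [-0.002 -0.005  0.718] shift [  3.39 -20.45   0.63] rows 5.7
(0.5672, 0.2384, 0.08, -77.7) turn [-0.    -0.     0.728] shift [-12.77 -10.3    2.  ] rows 5.8
(0.5672, 0.2384, 0.011, -77.7) turn [0. 0. 0.] shift [ 0.  -0.   6.9] rows 1.7
```

View pics/w5.png

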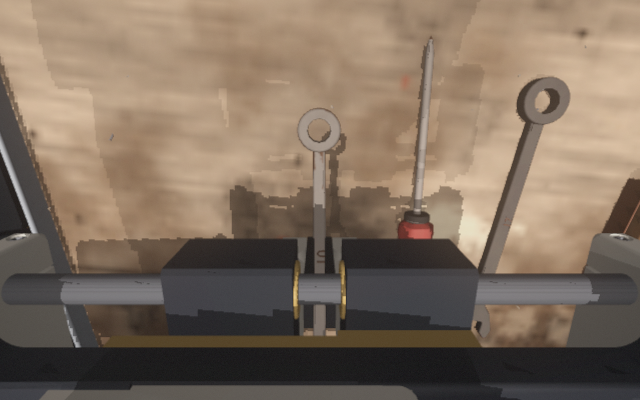

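The small spanner is held straight; the far end of its ring is at (319,107).

>>> play_rows --commands '[[[0,0,0.718,3.4,-20.4,0.3,0],[0,0,0.718,3.4,-20.4,0.3,0],[0,0,0.718,3.4,-20.4,0.3,0],[0,0,0.718,3.4,-20.4,0.3,0],[0,0,0.718,3.4,-20.4,0.3,0],[0,0,0.718,3.4,-20.4,0.3,0],[0,0,0.718,3.4,-20.4,0.3,0]]]'

```text
clock: 11.13
tool_pos: [0.6079, 0.0823, 0.0986]
orientation: [179.9, 0.1, -36.2]
force: [0.7, -0.3, -0.5]
opening: 0.005
gripper_force: 29.9
```

>>> play_rows --commands '[[[0,0,0.728,-12.8,-10.3,2.0,0],[0,0,0.728,-12.8,-10.3,2.0,0],[0,0,0.728,-12.8,-10.3,2.0,0],[0,0,0.728,-12.8,-10.3,2.0,0],[0,0,0.728,-12.8,-10.3,2.0,0],[0,0,0.728,-12.8,-10.3,2.0,0],[0,0,0.728,-12.8,-10.3,2.0,0],[0,0,0.728,-12.8,-10.3,2.0,0]]]'

```text
clock: 11.8
tool_pos: [0.565, 0.2372, 0.079]
orientation: [179.9, -0.0, -77.4]
force: [-0.5, -0.7, -0.8]
opening: 0.0048
gripper_force: 29.9
```

Run:
```python
from h import *
z=np.load("w5.npz");c=[z[k] for k in z]
print(np.linalg.norm((onz(c,(319,107),.106)-[.5946,-.1267,.106])[:2]))
plan((.5672,.2384,.012,-77.7))
```

```text
0.0728390547399911
now 11.8 [0.565  0.2372 0.079 ] [ 1.7992e+02 -4.0000e-02 -7.7400e+01] open 0.0048 F [-0.5 -0.7 -0.8]
(0.5672, 0.2384, 0.012, -77.7) turn [ 0.001 -0.001  0.005] shift [-0.08 -0.25  6.7 ] rows 1.6
```

>>> play_rows --commands '[[[0,0,0,-0.1,-0.2,2,0],[0,0,0,-0.1,-0.2,3.5,0],[0,0,0,-0.1,-0.2,5,0],[0,0,0,-0.1,-0.2,6,0],[0,0,0,-0.1,-0.2,6.5,0],[0,0,0,-0.1,-0.2,6.7,0],[0,0,0,-0.1,-0.2,6.7,0]]]'

```text
clock: 12.38
tool_pos: [0.5673, 0.2391, 0.0124]
orientation: [180.0, -0.0, -77.6]
force: [-0.8, 0.6, -0.1]
opening: 0.005
gripper_force: 29.9
```

>>> play_rows --commands '[[[0,0,0,0,0,0,2.5],[0,0,0,0,0,0,2.5],[0,0,0,0,0,0,2.5],[0,0,0,0,0,-3,2.5],[0,0,0,0,0,-7,2.5],[0,0,0,0,0,-12,4],[0,0,0,0,0,-12,4]]]'

```text
clock: 12.97
tool_pos: [0.5706, 0.2416, 0.1407]
orientation: [-179.4, 0.2, -77.6]
force: [0.8, -0.1, -0.3]
opening: 0.0331
gripper_force: 0.0
```

Run:
```python
from h import *
p=ctrl.snapshot("wrist");cv2.imwrite("pics/w6.png",p["color"][:,:,::-1])
plan((.60,.03,.13,-40),(.593,-.2796,.13,-2.8),(.593,-.2796,.06,-2.8),(.593,-.2796,.004,-2.8))
```

```text
now 13.02 [0.5702 0.2416 0.1398] [-179.42    0.22  -77.6 ] open 0.0365 F [0.4 0.9 0.9]
(0.6, 0.03, 0.13, -40) turn [-0.011  0.    -0.656] shift [21.31  1.65  0.88] rows 5.3
(0.593, -0.2796, 0.13, -2.8) turn [ 0.     0.    -0.649] shift [19.36 24.17  0.  ] rows 7.4
(0.593, -0.2796, 0.06, -2.8) turn [0. 0. 0.] shift [ 0. -0.  7.] rows 1.7
(0.593, -0.2796, 0.004, -2.8) turn [0. 0. 0.] shift [ 0.  -0.   5.6] rows 1.3
```

View pics/w6.png

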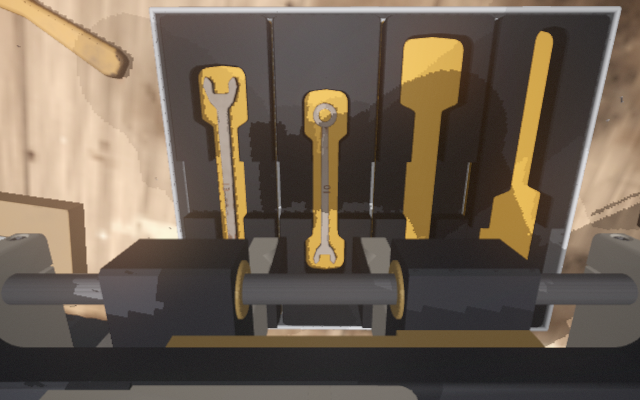

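The small spanner is home (ring 325,113; open end 324,257). The large one is next.

>>> play_rows --commands '[[[0,0,-0.656,21.3,1.4,0,4],[0,0,-0.656,21.3,1.4,0,4],[0,0,-0.656,21.3,1.4,0,4],[0,0,-0.656,21.3,1.4,0,4],[0,0,-0.656,21.3,1.4,0,4],[0,0,-0.656,21.3,1.4,0,4],[0,0,-0.656,21.3,1.4,0,4]]]'

```text
clock: 13.6
tool_pos: [0.5991, 0.0253, 0.1331]
orientation: [-180.0, -0.0, -40.1]
force: [-0.5, 0.2, -0.6]
opening: 0.0402
gripper_force: 0.0
```

>>> play_rows --commands '[[[0,0,-0.649,19.4,24.2,0,4],[0,0,-0.649,19.4,24.2,0,4],[0,0,-0.649,19.4,24.2,0,4],[0,0,-0.649,19.4,24.2,0,4],[0,0,-0.649,19.4,24.2,0,4],[0,0,-0.649,19.4,24.2,0,4],[0,0,-0.649,19.4,24.2,0,4],[0,0,-0.649,19.4,24.2,0,4]]]'

```text
clock: 14.27
tool_pos: [0.5915, -0.2838, 0.1331]
orientation: [180.0, -0.1, -2.9]
force: [0.6, 0.0, 0.4]
opening: 0.0399
gripper_force: 0.0
```

Run:
```python
from h import *
o=ctrl.get_obs();p=ctrl.snapshot("wrist");cv2.imwrite("pics/w7.png",p["color"][:,:,::-1]);np.savez("w7.npz",*cam(p,o))
plan((.593,-.2796,.06,-2.8),(.593,-.2796,.004,-2.8))
```

```text
now 14.32 [ 0.5911 -0.2879  0.1327] [ 1.7992e+02 -3.0000e-02 -3.0900e+00] open 0.04 F [ 3.1 -3.2  1.5]
(0.593, -0.2796, 0.06, -2.8) turn [ 0.001 -0.    -0.005] shift [ 0.14 -0.85  7.27] rows 1.8
(0.593, -0.2796, 0.004, -2.8) turn [0. 0. 0.] shift [ 0.  -0.   5.6] rows 1.3
```

View pics/w7.png

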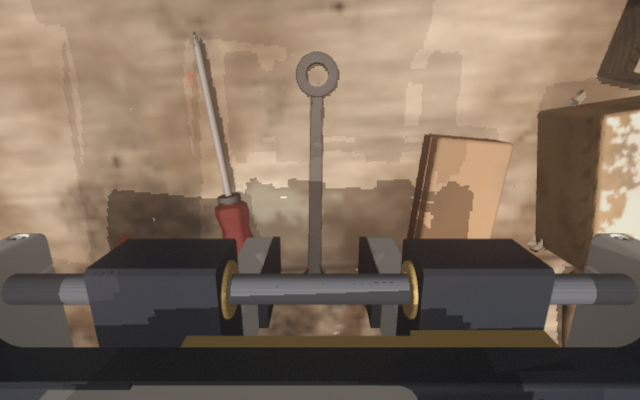

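Run:
```python
from h import *
z=np.load("w7.npz");c=[z[k] for k in z]
for u in((318,51),(317,120),(316,200)):print(onz(c,u,.009).round(4))
plan((.593,-.2810,.004,-2.8))
```

```text
[ 0.7043 -0.2885  0.009 ]
[ 0.6522 -0.2849  0.009 ]
[ 0.5839 -0.2803  0.009 ]
now 14.32 [ 0.5911 -0.2879  0.1327] [ 1.7992e+02 -3.0000e-02 -3.0900e+00] open 0.04 F [ 3.1 -3.2  1.5]
(0.593, -0.281, 0.004, -2.8) turn [ 0.001 -0.    -0.005] shift [ 0.15 -0.72 12.87] rows 3.1
```

>>> play_rows --commands '[[[0,0,0.008,0.1,-0.4,4,4],[0,0,0.008,0.1,-0.4,7,4],[0,0,0.008,0.1,-0.4,7,4],[0,0,0.008,0.1,-0.4,7,4],[0,0,0.008,0.1,-0.4,7,4]]]'

```text
clock: 14.73
tool_pos: [0.594, -0.2775, 0.0644]
orientation: [179.9, -0.1, -3.3]
force: [0.3, 0.3, 0.7]
opening: 0.04
gripper_force: 0.0
```

Run:
```python
from h import *
plan((.592,-.2810,.0035,-3.5))
```

```text
now 14.73 [ 0.594  -0.2775  0.0644] [ 1.7995e+02 -1.0000e-01 -3.3000e+00] open 0.04 F [0.3 0.3 0.7]
(0.592, -0.281, 0.0035, -3.5) turn [ 0.001 -0.002  0.003] shift [-0.19  0.36  6.09] rows 1.5
```

>>> play_rows --commands '[[[0,0,0,-0.2,0.3,3.0,4],[0,0,0,-0.2,0.3,5.0,4],[0,0,0,-0.2,0.3,6.0,4],[0,0,0,-0.2,0.3,6.0,0],[0,0,0,-0.2,0.3,6.0,0],[0,0,0,-0.2,0.3,6.0,0],[0,0,0,-0.2,0.3,6.0,0],[0,0,0,-0.2,0.3,6.0,0]]]'

```text
clock: 15.4
tool_pos: [0.5914, -0.2806, 0.004]
orientation: [180.0, -0.1, -3.4]
force: [0.0, 0.4, 0.1]
opening: 0.0123
gripper_force: 0.0
```

>>> play_rows --commands '[[[0,0,0,0,0,0,0],[0,0,0,0,0,0,0],[0,0,0,0,0,-1.0,0],[0,0,0,0,0,-4.0,0],[0,0,0,0,0,-7.0,0],[0,0,0,0,0,-10.0,0],[0,0,0,0,0,-12.0,0],[0,0,0,0,0,-12.0,0]]]'

```text
clock: 16.07
tool_pos: [0.593, -0.2813, 0.1286]
orientation: [179.9, -0.4, -3.3]
force: [1.1, -0.3, -0.7]
opening: 0.011
gripper_force: 30.0
```

Run:
```python
from h import *
p=ctrl.snapshot("wrist");cv2.imwrite("pics/w8.png",p["color"][:,:,::-1])
plan((.59,-.02,.12,-38),(.4843,.2203,.09,-77.7),(.4843,.2203,.011,-77.7))
o=ctrl.get_obs();np.savez("w8.npz",*cam(p,o))
```

```text
now 16.12 [ 0.5918 -0.2808  0.1259] [179.96  -0.29  -3.36] open 0.0105 F [-0.7 -0.2 -3.1]
(0.59, -0.02, 0.12, -38) turn [-0.001 -0.005  0.604] shift [ -1.72 -26.03   0.56] rows 6.3
(0.4843, 0.2203, 0.09, -77.7) turn [-0.    -0.     0.693] shift [-23.12 -12.43   3.  ] rows 6.3
(0.4843, 0.2203, 0.011, -77.7) turn [0. 0. 0.] shift [ 0.  -0.   7.9] rows 1.9
```

View pics/w8.png

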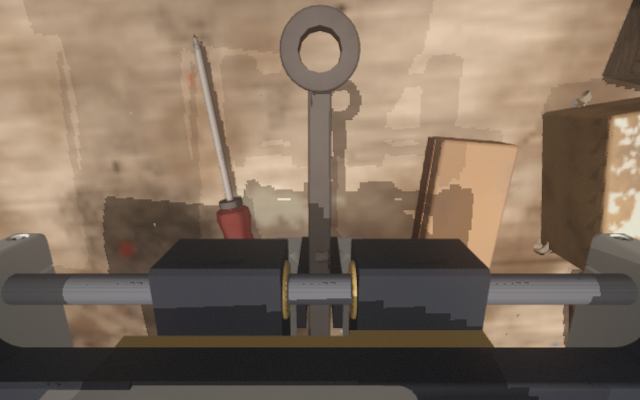

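The large spanner is held straight, the far end of its ring at (320,4).

>>> play_rows --commands '[[[0,0,0.604,-1.7,-26.0,0.3,0],[0,0,0.604,-1.7,-26.0,0.3,0],[0,0,0.604,-1.7,-26.0,0.3,0],[0,0,0.604,-1.7,-26.0,0.3,0],[0,0,0.604,-1.7,-26.0,0.3,0],[0,0,0.604,-1.7,-26.0,0.3,0],[0,0,0.604,-1.7,-26.0,0.3,0],[0,0,0.604,-1.7,-26.0,0.3,0]]]'

```text
clock: 16.78
tool_pos: [0.588, -0.0158, 0.1186]
orientation: [180.0, 0.1, -37.8]
force: [0.6, -0.7, -2.1]
opening: 0.0103
gripper_force: 30.0
```

>>> play_rows --commands '[[[0,0,0.693,-23.1,-12.4,3.0,0],[0,0,0.693,-23.1,-12.4,3.0,0],[0,0,0.693,-23.1,-12.4,3.0,0],[0,0,0.693,-23.1,-12.4,3.0,0],[0,0,0.693,-23.1,-12.4,3.0,0],[0,0,0.693,-23.1,-12.4,3.0,0],[0,0,0.693,-23.1,-12.4,3.0,0],[0,0,0.693,-23.1,-12.4,3.0,0]]]'

```text
clock: 17.45
tool_pos: [0.4805, 0.2239, 0.0883]
orientation: [179.9, -0.0, -77.6]
force: [0.4, -0.7, -1.0]
opening: 0.0107
gripper_force: 30.0
```

Run:
```python
from h import *
z=np.load("w8.npz");c=[z[k] for k in z]
for h in (.126,.131):print(np.linalg.norm((onz(c,(320,4),h)-[.5918,-.2808,h])[:2]))
plan((.4843,.2203,.012,-77.7))
```

```text
0.11467501815608891
0.11341021957224214
now 17.45 [0.4805 0.2239 0.0883] [179.92  -0.   -77.55] open 0.0107 F [ 0.4 -0.7 -1. ]
(0.4843, 0.2203, 0.012, -77.7) turn [ 0.001 -0.     0.003] shift [ 0.44 -0.3   7.63] rows 1.8
```

>>> play_rows --commands '[[[0,0,0,0.3,-0.3,2,0],[0,0,0,0.3,-0.3,3.5,0],[0,0,0,0.3,-0.3,3.5,0]]]'

```text
clock: 17.7
tool_pos: [0.4842, 0.2159, 0.0512]
orientation: [179.7, -0.2, -77.7]
force: [-0.9, -1.2, -2.0]
opening: 0.0109
gripper_force: 30.0
```

Run:
```python
from h import *
plan((.4843,.2203,.012,-77.7))
```

```text
now 17.7 [0.4842 0.2159 0.0512] [ 1.7966e+02 -1.5000e-01 -7.7690e+01] open 0.0109 F [-0.9 -1.2 -2. ]
(0.4843, 0.2203, 0.012, -77.7) turn [ 0.006 -0.003  0.   ] shift [-0.43 -0.13  3.92] rows 0.9
```

>>> play_rows --commands '[[[0,0,0,-0.2,0,0.5,0],[0,0,0,-0.2,0,1.5,0],[0,0,0,-0.2,0,2.5,0],[0,0,0,-0.2,0,3.3,0],[0,0,0,-0.2,0,3.8,0],[0,0,0,-0.2,0,3.9,0],[0,0,0,-0.2,0,3.9,0]]]'

```text
clock: 18.28
tool_pos: [0.486, 0.2194, 0.0151]
orientation: [180.0, -0.0, -77.7]
force: [-0.8, 0.4, -2.0]
opening: 0.0104
gripper_force: 30.0
```

>>> play_rows --commands '[[[0,0,0,0,0,0,3],[0,0,0,0,0,0,3],[0,0,0,0,0,0,3],[0,0,0,0,0,-3,3],[0,0,0,0,0,-7,3],[0,0,0,0,0,-12,5],[0,0,0,0,0,-12,5],[0,0,0,0,0,-12,5]]]'

```text
clock: 18.95
tool_pos: [0.4883, 0.2214, 0.1403]
orientation: [-179.6, 0.2, -77.6]
force: [0.5, 0.6, 0.0]
opening: 0.0446
gripper_force: 0.0
```

Run:
```python
from h import *
p=ctrl.snapshot("wrist");cv2.imwrite("pics/w9.png",p["color"][:,:,::-1])
t=np.radians(4.2);m=np.array([.6029,-.2048])-.06*np.array([np.cos(t),np.sin(t)]);print(m)
plan((.54,.0,.15,-37),(*m,.14,4.2))
```

```text
[ 0.54306113 -0.20919429]
now 19.0 [0.4871 0.2206 0.1379] [-1.7975e+02  1.6000e-01 -7.7670e+01] open 0.0474 F [ 0.4 -0.2 -0.2]
(0.54, 0.0, 0.15, -37) turn [-0.005  0.001 -0.71 ] shift [22.67 -0.47 -1.27] rows 5.7
(np.float64(0.5430611313665326), np.float64(-0.20919429182765792), 0.14, 4.2) turn [ 0.     0.    -0.719] shift [12.83 16.52  1.  ] rows 5.8
```

View pics/w9.png

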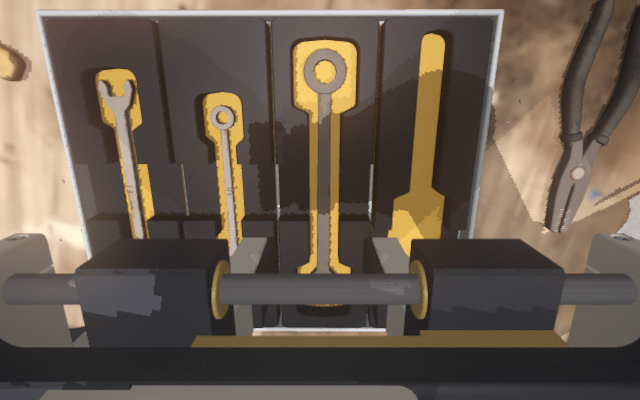

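The large spanner is home (ring 325,72; open end 325,268). The screwdriver comes last.

>>> play_rows --commands '[[[0,0,-0.71,22.6,-0.5,-1.3,6],[0,0,-0.71,22.6,-0.5,-1.3,6],[0,0,-0.71,22.6,-0.5,-1.3,6],[0,0,-0.71,22.6,-0.5,-1.3,6],[0,0,-0.71,22.6,-0.5,-1.3,6],[0,0,-0.71,22.6,-0.5,-1.3,6],[0,0,-0.71,22.6,-0.5,-1.3,6]]]'

```text
clock: 19.58
tool_pos: [0.5392, -0.0044, 0.1476]
orientation: [179.9, 0.0, -36.7]
force: [0.2, 0.5, -0.1]
opening: 0.06
gripper_force: 0.0
```

>>> play_rows --commands '[[[0,0,-0.719,12.8,16.5,5,6],[0,0,-0.719,12.8,16.5,5,6],[0,0,-0.719,12.8,16.5,5,6],[0,0,-0.719,12.8,16.5,5,6],[0,0,-0.719,12.8,16.5,5,6],[0,0,-0.719,12.8,16.5,5,6],[0,0,-0.719,12.8,16.5,5,6],[0,0,-0.719,12.8,16.5,5,6]]]'

```text
clock: 20.25
tool_pos: [0.5407, -0.2104, 0.0965]
orientation: [-180.0, 0.2, 4.1]
force: [-0.6, -0.0, -0.4]
opening: 0.06
gripper_force: 0.0
```

Run:
```python
from h import *
o=ctrl.get_obs();p=ctrl.snapshot("wrist");cv2.imwrite("pics/w10.png",p["color"][:,:,::-1]);np.savez("w10.npz",*cam(p,o))
plan((.5431,-.2092,.003,4.2))
```

```text
now 20.3 [ 0.5412 -0.2095  0.0971] [-1.7998e+02  1.4000e-01  4.0300e+00] open 0.0599 F [-0.8  0.7  0.3]
(0.5431, -0.2092, 0.003, 4.2) turn [-0.     0.002 -0.003] shift [ 0.22 -0.01  9.41] rows 2.3
```

View pics/w10.png

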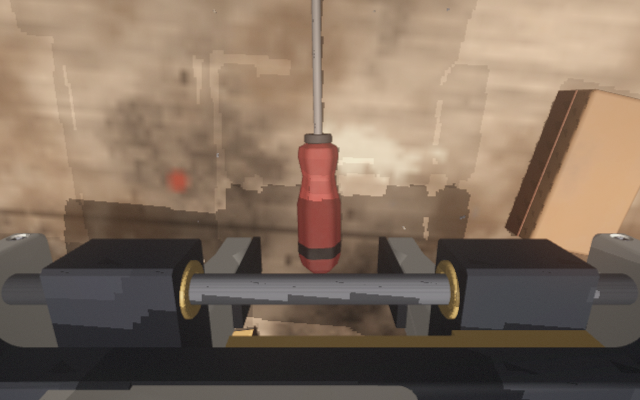

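The screwdriver is centred between the fingers (collar 318,134; handle end 319,272).

Run:
```python
from h import *
z=np.load("w10.npz");c=[z[k] for k in z]
for u,h in(((318,134),.018),((318,134),.025),((319,272),.02),((317,10),.01)):print(u,onz(c,u,h).round(4))
```

```text
(318, 134) [ 0.5937 -0.2055  0.018 ]
(318, 134) [ 0.5944 -0.2055  0.025 ]
(319, 272) [ 0.4882 -0.2135  0.02  ]
(317, 10) [ 0.6723 -0.1994  0.01  ]
```

>>> play_rows --commands '[[[0,0,0,0.2,0,4.0,6],[0,0,0,0.2,0,7.0,6],[0,0,0,0.2,0,9.0,6],[0,0,0,0.2,0,9.3,6]]]'

```text
clock: 20.63
tool_pos: [0.5413, -0.2074, 0.0017]
orientation: [-179.9, 0.4, 4.1]
force: [-0.7, 0.5, -0.7]
opening: 0.0599
gripper_force: 0.0
```

>>> play_rows --commands '[[[0,0,0,0,0,-0.1,0],[0,0,0,0,0,-0.1,0],[0,0,0,0,0,-0.1,0],[0,0,0,0,0,-0.1,0],[0,0,0,0,0,-0.1,0],[0,0,0,0,0,-0.1,0]]]'

```text
clock: 21.13
tool_pos: [0.5451, -0.2088, 0.0079]
orientation: [180.0, -0.1, 4.2]
force: [-1.0, 1.3, 7.2]
opening: 0.0306
gripper_force: 30.0
```

>>> play_rows --commands '[[[0,0,0,0,0,0,0],[0,0,0,0,0,-1,0],[0,0,0,0,0,-4,0],[0,0,0,0,0,-7,0],[0,0,0,0,0,-10.0,0],[0,0,0,0,0,-12.0,0],[0,0,0,0,0,-12.0,0],[0,0,0,0,0,-12.0,0]]]'

```text
clock: 21.8
tool_pos: [0.5447, -0.2088, 0.1285]
orientation: [180.0, -0.2, 4.2]
force: [-1.6, -0.1, -1.6]
opening: 0.031
gripper_force: 30.0
```

Run:
```python
from h import *
o=ctrl.get_obs();p=ctrl.snapshot("wrist");cv2.imwrite("pics/w11.png",p["color"][:,:,::-1]);np.savez("w11.npz",*cam(p,o))
t=np.radians(12.3);m=np.array([.403,.2025])+.06*np.array([-np.sin(t),np.cos(t)]);print(m)
plan((.52,.03,.13,-36),(*m,.1,-77.7),(*m,.011,-77.7))
```

```text
[0.39021818 0.26112273]
now 21.85 [ 0.5438 -0.2087  0.127 ] [-1.7998e+02 -4.0000e-02  4.1700e+00] open 0.0307 F [ 0.4 -0.3 -1.6]
(0.52, 0.03, 0.13, -36) turn [-0.001 -0.001  0.701] shift [ -0.64 -23.98  -0.29] rows 5.8
(np.float64(0.3902181768235014), np.float64(0.26112273446611584), 0.1, -77.7) turn [-0.    -0.     0.728] shift [-24.08 -11.07   3.  ] rows 6.4
(np.float64(0.3902181768235014), np.float64(0.26112273446611584), 0.011, -77.7) turn [0. 0. 0.] shift [ 0.  -0.   8.9] rows 2.1
```

View pics/w11.png

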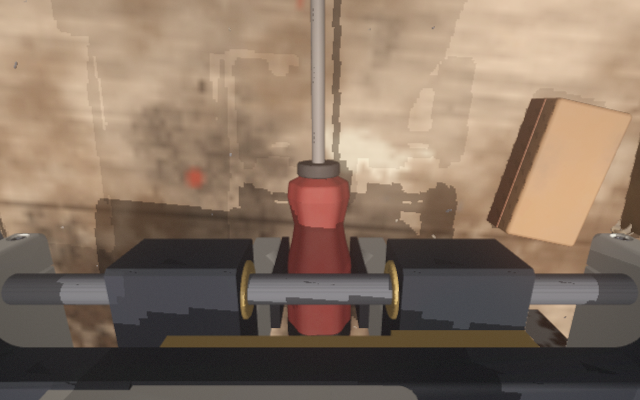

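The screwdriver is held straight with its blade to +x (collar 318,162).

>>> play_rows --commands '[[[0,0,0.701,-0.6,-24.0,-0.5,0],[0,0,0.701,-0.6,-24.0,-0.5,0],[0,0,0.701,-0.6,-24.0,-0.5,0],[0,0,0.701,-0.6,-24.0,-0.5,0],[0,0,0.701,-0.6,-24.0,-0.5,0],[0,0,0.701,-0.6,-24.0,-0.5,0],[0,0,0.701,-0.6,-24.0,-0.5,0],[0,0,0.701,-0.6,-24.0,-0.5,0]]]'

```text
clock: 22.52
tool_pos: [0.5196, 0.033, 0.1305]
orientation: [179.9, 0.1, -35.9]
force: [-0.2, -0.1, -1.9]
opening: 0.0309
gripper_force: 30.0
```

>>> play_rows --commands '[[[0,0,0.728,-24.0,-11.0,3.0,0],[0,0,0.728,-24.0,-11.0,3.0,0],[0,0,0.728,-24.0,-11.0,3.0,0],[0,0,0.728,-24.0,-11.0,3.0,0],[0,0,0.728,-24.0,-11.0,3.0,0],[0,0,0.728,-24.0,-11.0,3.0,0],[0,0,0.728,-24.0,-11.0,3.0,0],[0,0,0.728,-24.0,-11.0,3.0,0]]]'

```text
clock: 23.18
tool_pos: [0.3888, 0.2624, 0.1003]
orientation: [179.9, -0.1, -78.0]
force: [0.2, -0.2, -0.6]
opening: 0.0305
gripper_force: 30.0
```

Run:
```python
from h import *
z=np.load("w11.npz");c=[z[k] for k in z]
for h in (.135,.142):print(np.linalg.norm((onz(c,(318,162),h)-[.5438,-.2087,h])[:2]))
o=ctrl.get_obs();p=ctrl.snapshot("wrist");cv2.imwrite("pics/w12.png",p["color"][:,:,::-1])
plan((.3902,.2611,.015,-77.7))
```

```text
0.049671471082517
0.05087991913810419
now 23.23 [0.389  0.2624 0.1002] [ 1.7991e+02 -7.0000e-02 -7.7570e+01] open 0.0305 F [-1.   0.5 -1.9]
(0.3902, 0.2611, 0.015, -77.7) turn [ 0.002 -0.001  0.002] shift [ 0.14 -0.1   8.52] rows 2.0
```

View pics/w12.png

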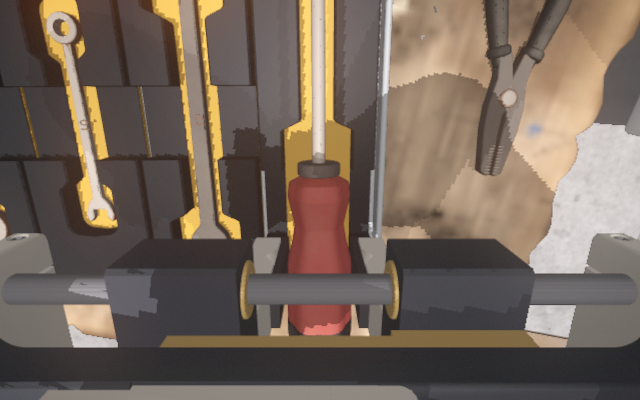

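The driver hangs straight over its recess with the handle above the wide part.

>>> play_rows --commands '[[[0,0,0,0.1,-0.1,3,0],[0,0,0,0.1,-0.1,5,0],[0,0,0,0.1,-0.1,6,0],[0,0,0,0.1,-0.1,7,0],[0,0,0,0.1,-0.1,7.7,0],[0,0,0,0.1,-0.1,8.2,0],[0,0,0,0.1,-0.1,8.5,0],[0,0,0,0.1,-0.1,8.5,0]]]'

```text
clock: 23.9
tool_pos: [0.3921, 0.2588, 0.016]
orientation: [180.0, -0.0, -77.7]
force: [-0.2, -0.2, 0.2]
opening: 0.0306
gripper_force: 30.0
```

>>> play_rows --commands '[[[0,0,0,0,0,0,3.6],[0,0,0,0,0,0,3.6],[0,0,0,0,0,0,3.6],[0,0,0,0,0,0,3.6]]]'

```text
clock: 24.23
tool_pos: [0.3924, 0.2597, 0.0171]
orientation: [-180.0, 0.0, -77.7]
force: [0.1, -0.6, 0.9]
opening: 0.0357
gripper_force: 0.0
```

>>> play_rows --commands '[[[0,0,0,0,0,-1,3.6],[0,0,0,0,0,-3,3.6],[0,0,0,0,0,-6,4.5],[0,0,0,0,0,-10,6],[0,0,0,0,0,-14,6],[0,0,0,0,0,-17,6],[0,0,0,0,0,-17,6],[0,0,0,0,0,-17,6]]]'

```text
clock: 24.9
tool_pos: [0.3928, 0.2604, 0.189]
orientation: [-179.8, 0.2, -77.7]
force: [-0.0, -0.7, -0.1]
opening: 0.0596
gripper_force: 0.0
```

>>> play_rows --commands '[[[0,0,0,-12,0,-4,6],[0,0,0,-12,0,-4,6],[0,0,0,-12,0,-4,6],[0,0,0,-12,0,-4,6],[0,0,0,-12,0,-4,6],[0,0,0,-12,0,-4,6]]]'

```text
clock: 25.4
tool_pos: [0.3659, 0.3761, 0.2251]
orientation: [179.9, -0.1, -77.6]
force: [-0.4, -1.1, -0.3]
opening: 0.0602
gripper_force: 0.0
```

Run:
```python
from h import *
plan()
p=ctrl.snapshot("wrist");s=ctrl.snapshot("scene");t=ctrl.snapshot("top")
w=p["color"][:,:,::-1];a=s["color"][255:400,220:430,::-1];b=t["color"][100:270,110:360,::-1]
out=np.vstack([np.hstack([cv2.resize(b,(440,300)),cv2.resize(a,(360,300))]),cv2.resize(w[:260],(800,300))])
cv2.imwrite("pics/fin.png",out)
```

```text
now 25.4 [0.3659 0.3761 0.2251] [ 1.7989e+02 -1.0000e-01 -7.7640e+01] open 0.0602 F [-0.4 -1.1 -0.3]
```

View pics/fin.png

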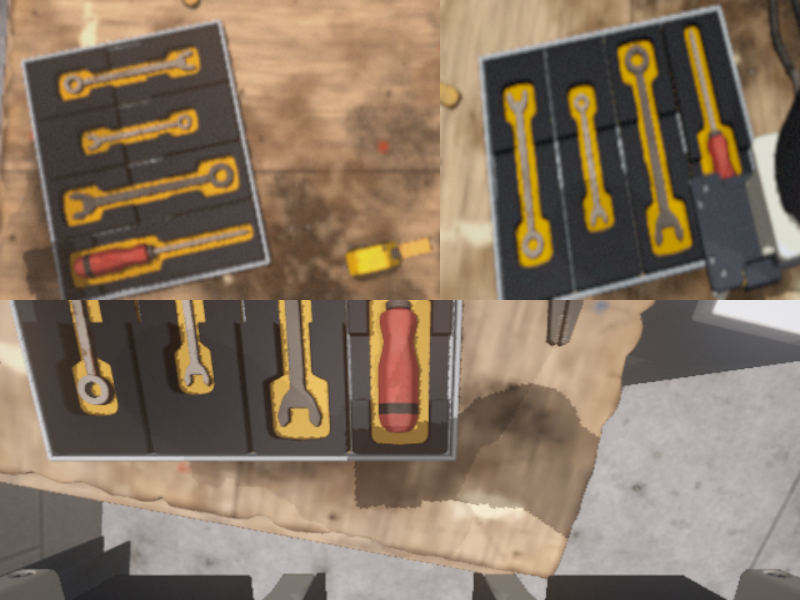

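All three views show the four tools inside their own recesses. The screwdriver's handle is in the wide part (110,262 in the top view), the gripper is clear and the tape measure is in place.

```bash
python3 -c "
from plant import ctrl
print(ctrl.close_job())"
```

```text
the job is handed in; nothing more can be done
None
```

The job is handed in at about 25.5 s on the robot's clock: the final pictures show all three spanners and the screwdriver in their own recesses, with the tape measure and sanding block never touched.

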